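# Wind the phantom stage to its index clip

## Robot

A 6-joint arm with a two-finger parallel gripper is mounted at the origin on the work surface. World frame = base frame: x ahead of the robot, y to its left, z up, the work surface at z = 0. Lengths are in mm, angles in rad, forces in N, time in s.
With the tool pointing down it reaches from about 275 to 825 mm from the base axis. Payload 4.9 kg.
Tool frame: the origin (TCP) lies at the very end of the fingers, on their centre line; the grasp point (between the pads) lies 19 mm behind it; z points along the fingers, y is the line along which they close (so a half turn about z gives the same grasp; the last joint's range is limited). The gripper opens to 85 mm and grips with 20 to 120 N. Pads are 22 mm wide; open, the fingers measure 114 mm over their backs; the gripper's body (76 mm by 85 mm) begins 54 mm behind the grasp point. The pads swing forward as they close: fully open they stand 13 mm farther back than shut.
Start: joints at [1.135, 0.326, -0.193, 1.052, 0, 1.437], TCP at [163.476, 525.161, 231.281] pointing down, gripper open.
Joint ranges: [-2.65, 2.65], [-0.97, 1.79], [-1.3, 1.35], [-1.93, 2.1], [-1.47, 1.37], [-3.14, 3.14]. Speed limits (rad/s): [2.57, 2.57, 3.14, 3.14, 3.14, 3.14].

## Interface

Orientations are given as [roll, pitch, yaw] about the fixed x, y, z axes, in that order (R = Rz(yaw) Ry(pitch) Rx(roll)).
In Python, from bench import bot, solve_ik, imaging gives the robot as it stands. Calls block until the motion is done:
- bot.move_ptp(position, orientation): joint-space move of the TCP to a pose.
- bot.movel(position, rot=None, max_speed=150, threshold=None): straight line of the TCP; rot=None keeps the orientation; max_speed is the mean speed in mm/s. With threshold (N) it stops when the force on the tool has changed by that much, and returns True; else False.
- bot.move_j(angles): joint-space move.
- bot.grip(opening, effort=None): opening from 0.0 (shut) to 1.0 (fully open); effort is the grip in N (None keeps the last); returns when the fingers have stopped.
- bot.dwell(seconds).
- solve_ik(position, orientation): joint angles nearest the present ones, or None.
- bot.get_state(): the state.
- imaging.capture(name): name is "side" or "top" or "wrist"; returns the picture (420x560x3 uint8, blue, green, red); there is no depth.
- imaging.camera_model(name): a dict with "K" (3x3 intrinsics, pixels), "position" and "rotation" of the camera in the world. Camera axes: x right, y up, looking along -z (the intrinsics and any distortion apply to the point x, -y, -z); pixel columns grow to the right and rows downward; lengths in mm; the calibration is good to about 2 mm. A picture is of the moment at which its call begins: read the wrist's pose just before it. camera_model takes no time and is no camera call; for the wrist camera it gives the pose at the moment of the call.
A pose or a line that the arm cannot do raises bot.IKError and nothing moves.
- bot.sign_off(): hands the job in; it is judged then, once.
The state is a dict: "t": time; "qpos": joint angles; "joint_velocities": joint speeds; "effort": joint torques, N m; "tcp_pos": TCP position; "orientation": TCP orientation; "contact_force": force on the tool from outside, world axes, zero at the start; "wrist_torque": the same for the moment, N m; "opening": opening from 0.0 (shut) to 1.0 (fully open); "gripper_force": force on a finger pad.
Only numpy, scipy, OpenCV 4.12 (cv2) and the standard library are available. Lean on these libraries where they do the work, as an engineer would, in place of code of your own. Each camera call takes 0.05 s, during which the arm holds its last target. There are 200 camera calls.

## Task

Fit the loose hand crank fully home on the square shaft end of the scanner-test stage and wind the carriage along until its pointer stands opposite the tip of the diamond-shaped clip. Drive the carriage only with the crank, never by pushing it, and leave the other things on the desk where they are. Leave the crank seated on the shaft and let go.

Things in the scene. Friction and masses are not known exactly. Their poses are not given: they have to be found in the camera images.
- shaft_seat (a point): Centre of the top of the round steel collar (32 mm diameter, 8 mm high) on the sloping 84 x 84 mm white face of the stage's drive head. z = shaft axis, out of the head, leaning 30 degrees from vertical towards the stage's -x (robot) side; y = the stage's y. These axes are fixed: they do not turn with the shaft.
- shaft_tip (a point): End of the square steel shaft, on its axis, 30 mm out along z from shaft_seat; axes fixed, as shaft_seat. From the collar it is 14 x 14 mm for 26 mm, then an 11 x 11 mm lead-in tip 4 mm long, which enters the crank's socket at any turn. The 14 mm part enters only near one of four angles. The shaft's own angle is not measured and differs each time: see it or feel for it.
- stage: Fixed aluminium base plate, 300 x 280 x 12 mm, with the drive head. Origin on the desk below shaft_seat (130 mm above it); x away from the robot, y left. The shaft turns with 0.12 N m of friction and stays where left. A full turn moves the carriage 16 mm: counter-clockwise, seen looking at the shaft's end, towards +y, clockwise towards -y. About 2.4 to 3.6 turns are needed.
- crank_bore (a point): Centre of the underside of the loose steel crank's hub, at the mouth of its socket. z = socket axis, up through the hub; x = along the arm to the knob. Hub 28 x 28 mm, 46 mm high; socket 16 x 16 mm, 34 mm deep, open below, sides along x and y. Fully home, the underside rests on the collar and this point meets shaft_seat. At the start it lies on the desk, knob up, turned any way.
- knob_mid (a point): Middle of the crank's round black knob (20 mm diameter, 48 mm high), parallel to the socket axis and 65 mm from it, 34 mm above the hub's underside. It stands on the arm (16 mm wide, 10 mm thick, flush with the underside, ends 76 mm out) and spins freely, so a gripper can hold it without turning while the crank goes round. The crank weighs about 0.23 kg.
- carriage: Sliding carriage beyond the drive head, an 85 x 56 mm aluminium block with a clear 52 mm disc on it (top 82 mm above the desk). Origin at the block's centre, 37 mm above the desk; slides along the stage's y, only as the shaft turns. Not to be pushed.
- pointer (a point): Free end of the carriage's pointer, a black tab 6 mm wide on its far side, 48 mm above the desk; y = sliding direction.
- index_clip: The diamond-shaped steel clip (24 mm square set corner-on, one corner towards the pointer), fixed on the dark scale bar just beyond the pointer, left or right of it. Origin at its centre underneath; y = sliding direction; the pointer is opposite when its end has the same y as this clip in the clip's frame.
- plain_clip: The other clip on the scale bar, plain rectangular (24 x 34 mm), at the other side: not the target.
- mouse: White computer mouse, 100 x 58 x 33 mm, on a cork mat. Leave alone.
- mug: Blue mug, 76 mm across, 90 mm high. Leave alone.
- sanitizer: Bottle of hand sanitizer, 64 mm across, 170 mm high. Leave alone.
- tape_roll: Roll of white tape lying flat, 90 mm across, 25 mm high. Leave alone.
- pen: Black pen, 142 mm long, 10 mm thick. Leave alone.
- badge: Grey dosimeter badge, 60 x 40 x 12 mm. Leave alone.
Mind the look-alikes: they are no part of the job. Leave any yellow look-alike of the part that bears crank_bore alone.

How it is judged (in metres and radians):
On the way, in this order (a step that is already met when the one before it is completed fails the run):
1. the crank is fully home on the square shaft (z of crank_bore in the frame of shaft_seat between -0.005 and 0.005 m and x of crank_bore in the frame of shaft_seat between -0.004 and 0.004 m and y of crank_bore in the frame of shaft_seat between -0.004 and 0.004 m and angle between the z axis of crank_bore and the z axis of shaft_seat, either way round below 0.14 rad), for 0.2 s.
2. with the crank on the shaft, the pointer is opposite the diamond-shaped clip (all of step 1 and y of pointer in the frame of index_clip between -0.004 and 0.004 m), for 0.2 s.
At the end, for the whole second after the job is handed in: The pointer's end is within 4 mm (along the slide) of the diamond-shaped clip, the carriage at rest, and the crank is still fully home on the shaft: its underside within 5 mm of the collar, within 4 mm of the axis sideways and 8 degrees of it in direction; nothing is held (all of step 2 and linear speed of carriage below 0.003 m/s and contact force between the fingers and carriage below 0.1 N); the robot touches nothing.
It fails at once if the carriage is pushed by the robot (contact force between the arm and carriage above 5 N).
It fails at once if the carriage is pushed by the fingers (contact force between the fingers and carriage above 5 N).
It fails at once if a bystander is moved by more than 30 mm (distance of any of mouse, mug, sanitizer, tape_roll, pen, badge from where it was at the start of the episode above 0.03 m).
It fails at once if the mug or the bottle is knocked over (angle between any of mug, sanitizer's own z axis and vertical above 0.5 rad).
It also fails if it takes over 69 s, if anything falls off the work surface, if the arm or the gripper's body presses on something with over 40 N, if the wrist force passes 120 N, or if a joint passes its speed limit or range.

## Working session

There is one attempt and no reset: what is moved stays moved. The work goes in short steps, each a Python script; the robot and the scene stay as the last script left them, time stands still between calls to the robot, and variables do not carry over. Pictures are saved under pics/ and viewed, at most 10 in all, crops included, and the job is handed in when it is done.

```bash
ls; mkdir -p pics; python3 - <<'E'
from bench import bot, solve_ik, imaging
import cv2
for n in ("side","top"):
    im=imaging.capture(n); cv2.imwrite(f"pics/{n}0.png",im)
    print(n,imaging.camera_model(n))
s=bot.get_state(); print(s)
E
```

```text
pics
side {'K': array([[522.35849128,   0.        , 286.62117336],
       [  0.        , 522.35849128, 213.18132031],
       [  0.        ,   0.        ,   1.        ]]), 'position': array([-146.22793619, -884.98547845,  884.64257266]), 'rotation': array([ 0.97291561, -0.00682611, -0.69760234])}
top {'K': array([[431.99024401,   0.        , 287.97616173],
       [  0.        , 431.99024401, 201.67859253],
       [  0.        ,   0.        ,   1.        ]]), 'position': array([ 427.82343505,  -26.52796726, 1272.30588138]), 'rotation': array([ 1.24243337e-01, -1.15612969e-03, -1.55113320e+00])}
{'t': 0.1, 'qpos': array([ 1.13480007e+00,  3.26829335e-01, -1.93457926e-01,  1.05197789e+00,
       -3.10157069e-06,  1.43662527e+00]), 'joint_velocities': array([ 1.16111002e-03, -7.96535468e-04,  2.31287053e-03, -2.86864729e-06,
       -2.79328837e-04, -3.92618145e-04]), 'effort': array([ 1.88323334e-03, -4.44240761e+01,  2.63037658e+01,  7.91801809e-03,
       -7.65878463e-05,  5.82600123e-06]), 'tcp_pos': array([163.25894378, 524.69315333, 230.61198981]), 'orientation': array([-3.14013662e+00, -1.93409050e-04,  2.83976732e+00]), 'contact_force': array([ 0.03157132,  0.05387806, -0.35765336]), 'wrist_torque': array([ 0.04793509, -0.04043397, -0.01307518]), 'gripper_force': 0.0, 'opening': 1.0005994769451603}
```

View pics/side0.png

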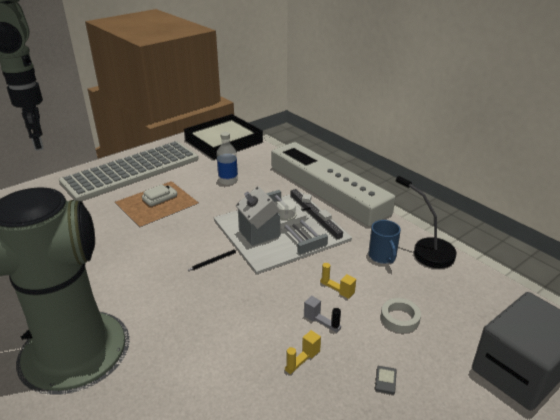

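View pics/top0.png

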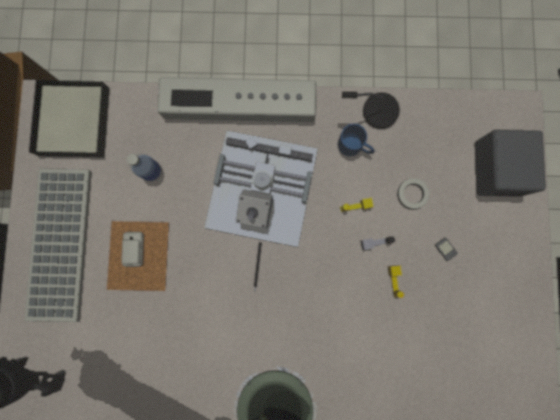

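The side view shows the grey crank with its hub at about (313,306) and its knob at (336,318). In the top view the hub is at (368,244) and the knob at (390,240). The yellow look-alikes sit on either side of it. The stage is in the top view, with the shaft at about (252,213) and the clips on the bar at about (234,146) and (300,153).

```bash
cat > h.py <<'E'
import numpy as np, cv2
from scipy.spatial.transform import Rotation as Ro
from bench import bot, solve_ik, imaging
def cam(n):
    m=imaging.camera_model(n); r=np.array(m["rotation"])
    R=r if r.shape==(3,3) else Ro.from_euler("xyz",r).as_matrix()
    return m["K"],np.array(m["position"]),R,m
def ray(c,u,v):
    K,p,R,_=c
    d=R@np.array([(u-K[0,2])/K[0,0],-(v-K[1,2])/K[1,1],-1.]); return p,d/np.linalg.norm(d)
def onz(c,u,v,z):
    p,d=ray(c,u,v); return p+d*(z-p[2])/d[2]
def proj(c,X):
    K,p,R,_=c; q=R.T@(np.asarray(X,float)-p); return np.array([K[0,0]*q[0]/-q[2]+K[0,2],K[1,1]*-q[1]/-q[2]+K[1,2]])
def tri(*rs):
    A=sum(np.eye(3)-np.outer(d,d) for p,d in rs); b=sum((np.eye(3)-np.outer(d,d))@p for p,d in rs); return np.linalg.solve(A,b)
E
python3 - <<'E'
from h import *
T=cam("top");S=cam("side")
print("hub",onz(T,368,244,46),onz(S,313,301,46)); print("knob",onz(T,390,240,58),onz(S,336,311,58))
c=np.array([[227,132],[317,149],[298,245],[207,229]])
P=np.array([onz(T,*q,12) for q in c]); print(P.round(0), P.mean(0), np.linalg.norm(np.diff(P,axis=0),axis=1))
print("shaft",onz(T,252,213,150))
for n in ("yellow",): 
  for q in ((352,207),(368,204),(397,270),(398,294)): print(onz(T,*q,40).round())
W=cam("wrist"); s=bot.get_state()
Rt=Ro.from_euler("xyz",s["orientation"]).as_matrix()
print(W[0][0,0],W[0][:2,2],"cam in tool",Rt.T@(W[1]-s["tcp_pos"]), (Rt.T@W[2]).round(3),W[3].keys())
E
```

```text
hub [ 464.91065477 -253.47298175   46.        ] [ 466.513011   -256.86097289   46.        ]
knob [ 476.92564569 -312.94561143   58.        ] [ 475.68854661 -321.46219332   58.        ]
[[ 792.  162.   12.]
 [ 745. -108.   12.]
 [ 459.  -56.   12.]
 [ 500.  210.   12.]] [624.23186143  51.72331313  12.        ] [274.58183122 291.04025062 269.30289182]
shaft [536.35802209  68.20229776 150.        ]
[ 570. -209.   40.]
[ 580. -255.   40.]
[ 394. -336.   40.]
[ 327. -338.   40.]
372.74319753137655 [278.99006342 207.01706994] cam in tool [  72.90881671   -0.21771357 -141.66036967] [[-0.001  0.958  0.285]
 [ 1.     0.002 -0.001]
 [-0.001  0.285 -0.958]] dict_keys(['K', 'position', 'rotation'])
```

```bash
cat >> h.py <<'E'
M=np.array([[0,.958,.285],[1,0,0],[0,.285,-.958]]); CT=np.array([72.9,0,-141.7])
def cam_pose(p,z,up):
    "TCP pose putting the wrist camera at p, camera z axis z, image up ~ up"
    z=z/np.linalg.norm(z); x=np.cross(up,z); x/=np.linalg.norm(x); Rt=np.c_[x,np.cross(z,x),z]@M.T
    return p-Rt@CT, Ro.from_matrix(Rt).as_euler("xyz")
def stage_axes(psi):
    Rz=Ro.from_euler("z",psi).as_matrix()
    return Rz@[-.5,0,.8660254], Rz@[.8660254,0,.5], Rz@[0,1,0.], Rz@[1,0,0.]
def tool_R(zdir,xdir): # tool frame with given z and approx x
    z=zdir/np.linalg.norm(zdir); y=np.cross(z,xdir); y/=np.linalg.norm(y); return np.c_[np.cross(y,z),y,z]
def eul(R): return Ro.from_matrix(R).as_euler("xyz")
E
python3 - <<'E'
from h import *
zs,us,ys,xs=stage_axes(-.172)
tip=np.array([533,68,156.])
for sg in (1,-1):
  for d in (180,220,260):
    p,o=cam_pose(tip+d*zs,zs,sg*us); print("A",sg,d,p.round(),solve_ik(p,o))
  for X in (120,150,180):
    p,o=cam_pose(np.array([536,68,0])+X*xs+[0,0,380],np.array([0,0,1.]),sg*xs); print("B",sg,X,p.round(),solve_ik(p,o))
for y in (-1.40,1.74):
    p,o=cam_pose(np.array([470,-285,330.]),np.array([0,0,1.]),np.array([np.cos(y),np.sin(y),0])); print("C",p.round(),solve_ik(p,o))
    o=[np.pi,0,y]; print("G",solve_ik([467,-255,12],o))
for a in np.arange(-180,180,30): # insertion wrist range
    r=Ro.from_rotvec(np.deg2rad(a)*zs).as_matrix()@us
    q=solve_ik(tip+45*zs,eul(tool_R(-zs,r))); print(a,None if q is None else np.round(q,2))
E
```

```text
A 1 180 [496.  74. 162.] [ 0.13474661  0.05669979 -1.22991014 -0.50468106 -0.2210741  -2.92717852]
A 1 220 [477.  78. 196.] [ 0.15683497 -0.09353382 -1.20623408 -0.32713839 -0.23671907 -2.91116808]
A 1 260 [457.  81. 231.] [ 0.18203536 -0.23102364 -1.16908408 -0.14802086 -0.25449609 -2.89275355]
B 1 120 [625.  53. 223.] [-0.01164121  0.27388188 -0.33360445  0.6776633  -0.0455454  -2.98778452]
B 1 150 [655.  47. 223.] [-0.02006844  0.32568251 -0.2605027   0.69860553 -0.04316933 -2.9958778 ]
B 1 180 [684.  42. 223.] [-0.0276675   0.37785235 -0.18354297  0.72308835 -0.04102433 -3.00317431]
A -1 180 [547.  66. 191.] [ 0.00861731  0.20070612 -0.50545275  0.6338742  -0.04174181  0.1757789 ]
A -1 220 [527.  69. 226.] [ 0.01645562  0.13259141 -0.49257748  0.71518973 -0.04353336  0.18341666]
A -1 260 [507.  72. 260.] [ 0.02498419  0.0688847  -0.47169285  0.80015087 -0.04547979  0.19172838]
B -1 120 [683.  42. 223.] [-0.05994912  0.87590182  0.69173707  1.67407361  0.03188924  0.10743552]
B -1 150 [713.  37. 223.] [-0.06416773  0.9770267   0.89573584  1.77707413  0.03069301  0.10338809]
B -1 1
[... 239 characters left out ...]
4  0.         -2.38015817]
C [ 475. -314.  173.] [-0.80106493  0.58023332  0.01689071  1.24814015  0.16183418  0.58091532]
G [-0.63856552  0.54454198 -0.4986419   0.52761244  0.          0.76302714]
-180 [ 0.07 -0.01 -0.87  0.2  -0.12  0.21]
-150 [ 0.07 -0.01 -0.87  0.2  -0.12 -0.32]
-120 [ 0.07 -0.01 -0.87  0.2  -0.12 -0.84]
-90 [ 0.07 -0.01 -0.87  0.2  -0.12 -1.36]
-60 [ 0.07 -0.01 -0.87  0.2  -0.12 -1.89]
-30 [ 0.07 -0.01 -0.87  0.2  -0.12 -2.41]
0 [ 0.07 -0.01 -0.87  0.2  -0.12 -2.93]
30 [ 0.07 -0.01 -0.87  0.2  -0.12  2.83]
60 [ 0.07 -0.01 -0.87  0.2  -0.12  2.3 ]
90 [ 0.07 -0.01 -0.87  0.2  -0.12  1.78]
120 [ 0.07 -0.01 -0.87  0.2  -0.12  1.25]
150 [ 0.07 -0.01 -0.87  0.2  -0.12  0.73]
```

```bash
python3 - <<'E'
from h import *
import pickle
zs,us,ys,xs=stage_axes(-.172); tip=np.array([533,68,156.]); out={}
poses=[("A",cam_pose(tip+230*zs,zs,-us)),("B",cam_pose(np.array([536,68,0])+115*xs+[0,0,370],np.array([0,0,1.]),-xs)),
("C",cam_pose(np.array([470,-285,330.]),np.array([0,0,1.]),np.array([np.cos(1.74),np.sin(1.74),0])))]
for n,(p,o) in poses:
    bot.move_ptp(p,o); out[n]=cam("wrist"); im=imaging.capture("wrist"); cv2.imwrite(f"pics/{n}1.png",im); print(n,bot.get_state()["t"])
pickle.dump(out,open("cams.pkl","wb"))
E
```

```text
A 2.2167
B 3.3167
C 4.9167
```

View pics/A1.png

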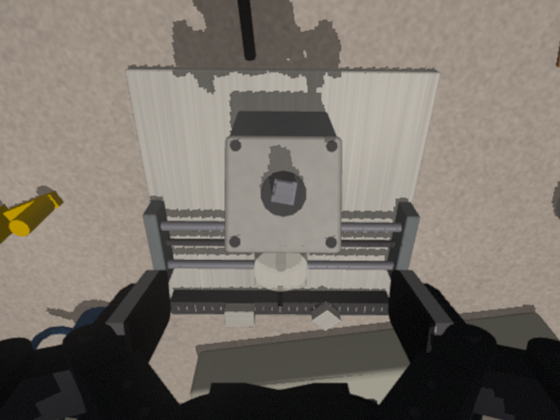

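View pics/B1.png

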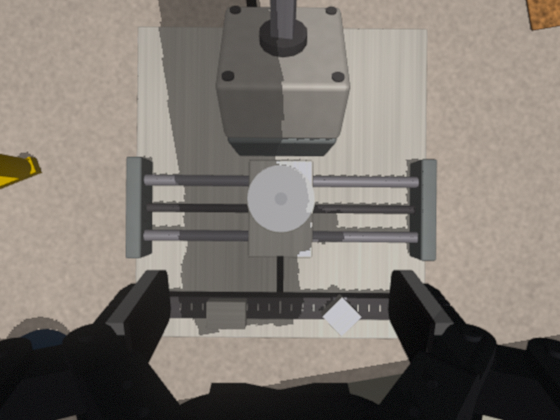

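View pics/C1.png

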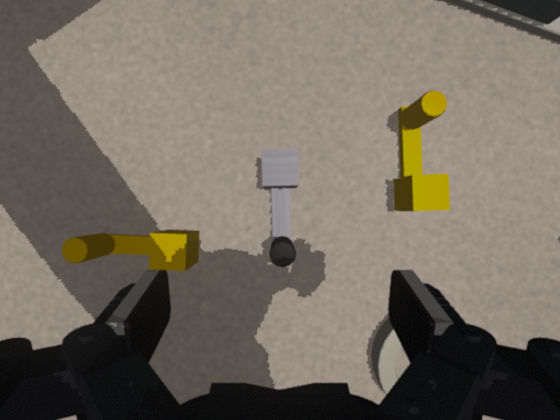

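Image A shows the shaft end near (286,192) on the white face, whose corners are about (226,137), (341,137), (344,251) and (222,251). In B the pointer's end is at about (281,292). The diamond clip is at (341,316), to its right, which is +y, with its tip at about (341,297). In C the hub top is the square from about (262,149) to (299,188), and the knob top is at about (283,248).

```bash
python3 - <<'E'
import cv2,numpy as np
a=cv2.imread("pics/A1.png");b=cv2.imread("pics/B1.png");c=cv2.imread("pics/C1.png")
R=lambda i,x0,y0,w,h,s:cv2.resize(i[y0:y0+h,x0:x0+w],(w*s,h*s),interpolation=cv2.INTER_NEAREST)
p1=R(a,255,165,60,55,6);p2=R(b,250,270,120,55,3);p3=R(c,245,140,60,130,4)
o=np.zeros((530,620,3),np.uint8);o[:330,:360]=p1;o[340:505,:360]=p2;o[:520,370:610]=p3
cv2.imwrite("pics/mont.png",o)
E
```

```text
(no output)
```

View pics/mont.png

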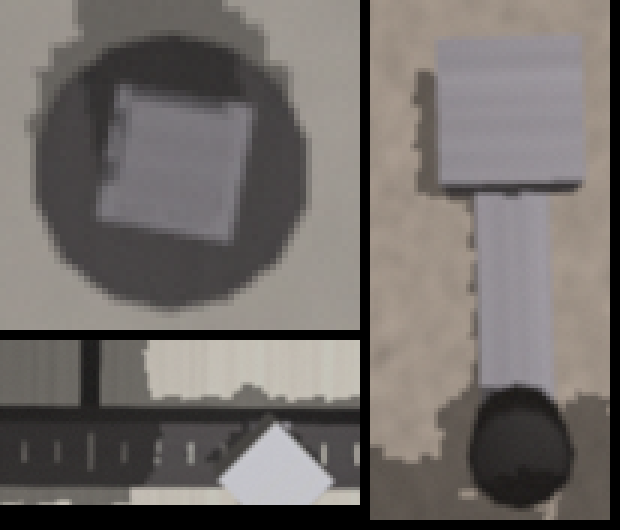

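The enlargement gives these pixels. In A, the collar centre is (283.3,193.8). The 14 mm square's corners are (274.7,179.5), (297.2,182), (294,205.3) and (271.3,201.3). In B, the pointer is at (280,292) and the diamond tip at (342.2,297.7). In C, the hub-top corners are (261.8,149.5), (298.2,149), (297.8,186) and (262.5,186), and the arm's centre line runs from (280.5,189) to (281.6,236).

```bash
python3 - <<'E'
from h import *
import pickle
C=pickle.load(open("cams.pkl","rb")); A,B,W=C["A"],C["B"],C["C"]
hub=np.array([onz(W,*q,46) for q in ((261.8,149.5),(298.2,149),(297.8,186),(262.5,186))]); c=hub.mean(0)
print("hub",c,"sides",[np.linalg.norm(hub[i]-hub[i-1]).round(1) for i in range(4)])
v=hub[3]+hub[2]-hub[0]-hub[1]; print("yaw by hub",np.arctan2(v[1],v[0]))
a,b=onz(W,280.5,189,10),onz(W,281.6,236,10); print("yaw by arm",np.arctan2(*(b-a)[1::-1]),"arm line off hub",np.cross((b-a)/np.linalg.norm(b-a),c-a)[2])
k=onz(W,282.5,251,45); print("knob",k,np.linalg.norm((k-c)[:2]),np.arctan2(*(k-c)[1::-1]))
# stage yaw: base plate far corners / near corners in A (z=12), rods in B
n=[onz(A,*q,12) for q in ((130,68),(437,71))]; d=n[1]-n[0]; print("near edge",np.linalg.norm(d),"psi",np.arctan2(-d[0],d[1]),"mid",(n[0]+n[1])/2)
n=[onz(B,*q,12) for q in ((138,28),(425,29))]; d=n[1]-n[0]; print("near edge B",np.linalg.norm(d),"psi",np.arctan2(-d[0],d[1]),"mid",(n[0]+n[1])/2)
sA=onz(A,283.3,193.8,130); print("seat A",sA,"tri AB",tri(ray(A,283.3,193.8),ray(B,283,36)))
psi=-.172; zs,us,ys,xs=stage_axes(psi)
q=[onz(A,*p,0) for p in ()]
def onpl(c,u,v,P,nrm): p,d=ray(c,u,v); return p+d*((P-p)@nrm)/(d@nrm)
P=sA+26*zs; sq=np.array([onpl(A,*p,P,zs) for p in ((274.7,179.5),(297.2,182),(294,205.3),(271.3,201.3))])
print("sq sides",[np.linalg.norm(sq[i]-sq[i-1]).round(1) for i in range(4)],"seat from tip",sq.mean(0)-26*zs)
for i,j in ((0,1),(3,2)): e=sq[j]-sq[i]; print("shaft ang",np.degrees(np.arctan2(-(e@us),e@ys)))
for i,j in ((1,2),(0,3)): e=sq[j]-sq[i]; print("shaft ang",np.degrees(np.arctan2((e@ys),e@us)))
fc=np.array([onpl(A,*p,sA-8*zs,zs) for p in ((226,137),(341,137),(344,251),(222,251))]);print("face mid->seat",fc.mean(0)+8*zs,[np.linalg.norm(fc[i]-fc[i-1]).round(1) for i in range(4)])
pt=onz(B,280,292,48);dt=onz(B,342.2,297.7,48);dc=onz(B,342.2,297.7,54); print("ptr",pt,"dy",(dt-pt)@ys,(dc-pt)@ys)
E
```

```text
hub [ 466.54489376 -254.87538215   46.        ] sides [np.float64(27.8), np.float64(27.8), np.float64(28.2), np.float64(26.9)]
yaw by hub -1.3968812315886387
yaw by arm -1.3775615383449127 arm line off hub -0.20079114275261745
knob [ 479.14025019 -317.32577083   45.        ] 63.70788059679273 -1.371780334886319
near edge 269.2411546448785 psi -0.18173885284719413 mid [478.28234761  82.77441889  12.        ]
near edge B 275.49199303323104 psi -0.1753289317093919 mid [481.31440252  81.01193601  12.        ]
seat A [537.78822524  70.87599523 130.        ] tri AB [539.85138206  70.68298813 126.11161124]
sq sides [np.float64(13.6), np.float64(13.9), np.float64(14.5), np.float64(14.2)] seat from tip [537.69122442  71.17870315 129.91491073]
shaft ang -6.387798574355623
shaft ang -10.045533312589791
shaft ang -7.873034994690176
shaft ang -8.917248171182187
face mid->seat [537.68043249  70.97154318 129.92924253] [np.float64(80.5), np.float64(81.1), np.float64(80.5), np.float64(86.1)]
ptr [722.13457385  37.36377065  48.        ] dy 53.741134600349206 52.7155823961305
```

```bash
cat >> h.py <<'E'
PSI=-.175; SEAT=np.array([537.7,71,130.]); zs,us,ys,xs=stage_axes(PSI); H=12.
def ins_R(phi): # crank x at phi deg from us about zs ; tool x opposite
    return tool_R(-zs,-(np.cos(np.radians(phi))*us+np.sin(np.radians(phi))*ys))
def st(m=""):
    s=bot.get_state(); d=s["tcp_pos"]-SEAT; print(m,"t%.1f"%s["t"],"uyz",(d@[us,ys,zs][0]).round(1),(d@ys).round(1),(d@zs).round(1),"F u,y,z",[(s["contact_force"]@a).round(1) for a in(us,ys,zs)],"T",s["wrist_torque"].round(2),"op %.3f"%s["opening"],"gf %.0f"%s["gripper_force"]); return s
E
python3 - <<'E'
from h import *
o=[np.pi,0,1.755]; p=np.array([466.5,-254.9,0])
bot.grip(.62,60); bot.move_ptp(p+[0,0,90],o); bot.movel(p+[0,0,H],max_speed=100); bot.grip(0.1,60); s=st("grip")
bot.movel(p+[0,0,250],max_speed=250); st("lift")
R=ins_R(-8.3); bot.move_ptp(SEAT+(H+30+45)*zs,eul(R)); st("pre")
cv2.imwrite("pics/pre.png",imaging.capture("wrist"))
a,b=imaging.capture("side"),imaging.capture("top")
o=np.hstack([cv2.resize(a[150:290,180:360],None,fx=2.2,fy=2.2),cv2.resize(b[100:240,180:330],None,fx=2.2,fy=2.2)])
w=cv2.imread("pics/pre.png")[0:270,120:450]; w=cv2.copyMakeBorder(w,0,0,0,o.shape[1]-w.shape[1],cv2.BORDER_CONSTANT); cv2.imwrite("pics/pre_m.png",np.vstack([o,w]))
print(np.vstack([o,w]).shape)
E
```

```text
grip t7.2 uyz -69.6 -333.6 -95.1 F u,y,z [np.float64(2.5), np.float64(0.4), np.float64(5.5)] T [0.09 0.14 0.01] op 0.318 gf 60
lift t8.3 uyz 46.8 -332.8 109.7 F u,y,z [np.float64(-1.1), np.float64(-0.3), np.float64(-2.2)] T [ 0.08  0.05 -0.02] op 0.317 gf 59
pre t9.6 uyz 0.8 -0.4 86.8 F u,y,z [np.float64(-0.6), np.float64(0.1), np.float64(-2.4)] T [ 0.14  0.82 -0.01] op 0.322 gf 59
(578, 726, 3)
```

View pics/pre_m.png

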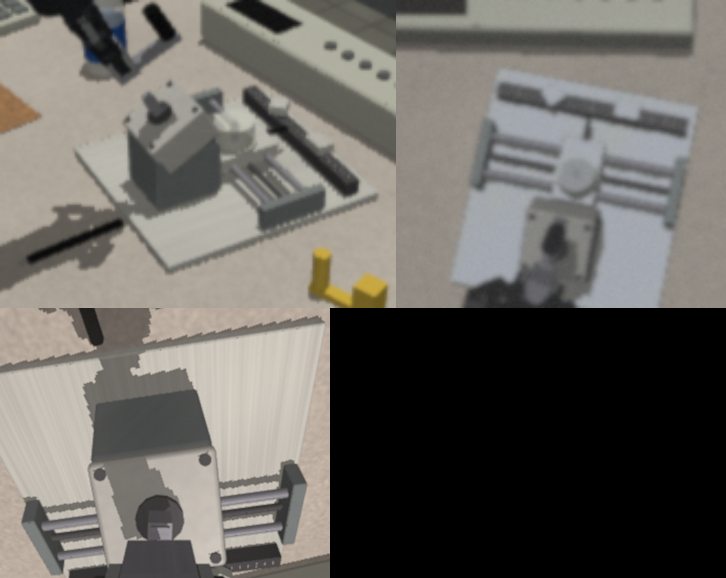

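The crank is held and in line above the collar: in the wrist view the hub is at about (160,570) and the shaft at (160,527). Next I'll insert it.

```bash
python3 - <<'E'
from h import *
e=eul(ins_R(-8.3))
bot.movel(SEAT+(H+32)*zs,e,max_speed=80)
for z,v in ((25,30),(-3,30)):
    hit=bot.movel(SEAT+(H+z)*zs,e,max_speed=v,threshold=12); st(f"z{z} hit={hit}")
    if hit: break
E
```

```text
z25 hit=False t10.8 uyz 0.4 0.0 37.0 F u,y,z [np.float64(-1.6), np.float64(-0.7), np.float64(-3.8)] T [0.12 0.59 0.  ] op 0.320 gf 59
z-3 hit=True t11.6 uyz 0.4 -0.0 12.6 F u,y,z [np.float64(-0.2), np.float64(0.3), np.float64(5.9)] T [ 0.02  0.4  -0.03] op 0.320 gf 60
```

```bash
cat >> h.py <<'E'
E0=eul(ins_R(0)); KZ=20.
def knob(a,z=KZ,r=65): a=np.radians(a); return SEAT+r*(np.cos(a)*us+np.sin(a)*ys)+z*zs
def wind(a0,a1,step=15,v=150):
    n=max(1,int(np.ceil(abs(a1-a0)/step)))
    for a in np.linspace(a0,a1,n+1)[1:]: bot.movel(knob(a),E0,max_speed=v)
E
python3 - <<'E'
from h import *
bot.grip(.62); st("rel"); bot.movel(SEAT+125*zs,max_speed=250)
C=cam("wrist"); im=imaging.capture("wrist"); cv2.imwrite("pics/seated.png",im)
print("expect knob top",proj(C,knob(-8.3,58)),"hub top",proj(C,SEAT+46*zs),"hub if 26 up",proj(C,SEAT+72*zs))
E
```

```text
rel t11.9 uyz -1.1 -0.3 12.3 F u,y,z [np.float64(0.3), np.float64(-0.4), np.float64(0.6)] T [0.06 0.56 0.05] op 0.618 gf 0
expect knob top [279.45700877 320.35826014] hub top [279.29507066 218.46212776] hub if 26 up [279.34281513 233.11337065]
```

View pics/seated.png

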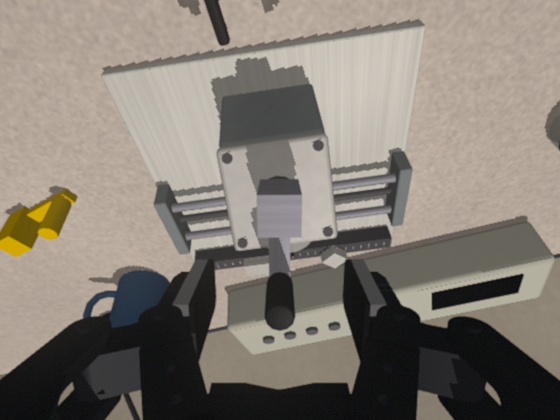

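The hub top is at about (280,219) and the knob top at about (281,317). Both match the predictions for a seated crank, so I'll take the knob and wind a quarter turn first.

```bash
python3 - <<'E'
from h import *
bot.grip(.5,40); bot.move_ptp(knob(-8.3,90),E0); hit=bot.movel(knob(-8.3),E0,max_speed=100,threshold=15); st(f"at knob {hit}")
bot.grip(.05,40); st("held")
if not hit:
    for a in (21.7,51.7,81.7): wind(a-30,a); st(a)
E
```

```text
at knob False t14.1 uyz 64.4 -9.2 20.4 F u,y,z [np.float64(0.3), np.float64(-0.8), np.float64(-0.3)] T [0.09 0.38 0.03] op 0.497 gf 0
held t14.4 uyz 64.9 -9.3 20.5 F u,y,z [np.float64(-0.5), np.float64(-0.2), np.float64(1.8)] T [ 0.09  0.48 -0.02] op 0.223 gf 39
21.7 t15.0 uyz 61.4 24.7 20.4 F u,y,z [np.float64(2.7), np.float64(1.4), np.float64(4.1)] T [0.2  0.06 0.13] op 0.225 gf 40
51.7 t15.5 uyz 40.0 52.0 20.3 F u,y,z [np.float64(1.3), np.float64(3.3), np.float64(5.9)] T [0.36 0.29 0.21] op 0.225 gf 40
81.7 t16.0 uyz 7.1 64.6 20.0 F u,y,z [np.float64(-1.4), np.float64(1.1), np.float64(7.5)] T [ 0.11  0.66 -0.01] op 0.218 gf 40
```

```bash
python3 - <<'E'
from h import *
a=81.7; end=1182.
while a<end-1e-6:
    b=min(a+90,end); wind(a,b); a=b; s=st(round(a,1))
    if np.linalg.norm(s["contact_force"])>25: print("STOP"); break
E
```

```text
171.7 t17.6 uyz -63.4 9.0 20.1 F u,y,z [np.float64(3.8), np.float64(-0.4), np.float64(5.0)] T [-0.28 -0.36 -0.13] op 0.223 gf 40
261.7 t19.2 uyz -10.5 -64.3 20.0 F u,y,z [np.float64(1.4), np.float64(-2.1), np.float64(9.1)] T [0.05 0.34 0.06] op 0.222 gf 41
351.7 t20.8 uyz 65.7 -9.0 20.3 F u,y,z [np.float64(4.7), np.float64(-0.8), np.float64(4.7)] T [-0.08 -0.22 -0.05] op 0.221 gf 40
441.7 t22.4 uyz 6.7 64.6 20.0 F u,y,z [np.float64(-0.6), np.float64(2.0), np.float64(8.6)] T [ 0.1   0.69 -0.03] op 0.221 gf 41
531.7 t24.2 uyz -63.4 9.1 20.1 F u,y,z [np.float64(4.2), np.float64(-1.1), np.float64(4.2)] T [-0.33 -0.48 -0.11] op 0.219 gf 40
621.7 t25.8 uyz -11.1 -64.2 19.9 F u,y,z [np.float64(-0.7), np.float64(-1.9), np.float64(9.4)] T [ 0.09  0.4  -0.  ] op 0.219 gf 41
711.7 t27.4 uyz 65.7 -8.9 20.3 F u,y,z [np.float64(4.4), np.float64(1.1), np.float64(5.0)] T [-0.21 -0.29 -0.05] op 0.224 gf 40
801.7 t29.0 uyz 6.8 64.6 20.0 F u,y,z [np.float64(-0.8), np.float64(1.4), np.float64(8.6)] T [ 0.07  0.75 -0.03] op 0.223 gf 41
891.7 t30.6 uyz -63.4 9.0 20.1 F u,y,z [np.float64(3.0), np.float64(-1.2), np.float64(4.6)] T [-0.34 -0.48 -0.12] op 0.220 gf 40
981.7 t32.2 uyz -11.0 -64.2 19.9 F u,y,z [np.float64(-0.8), np.float64(-0.8), np.float64(10.1)] T [0.08 0.32 0.08] op 0.224 gf 41
1071.7 t33.8 uyz 65.7 -8.9 20.2 F u,y,z [np.float64(4.7), np.float64(0.7), np.float64(5.9)] T [-0.15 -0.26 -0.07] op 0.221 gf 40
1161.7 t35.4 uyz 6.8 64.6 19.9 F u,y,z [np.float64(-1.2), np.float64(2.5), np.float64(9.1)] T [ 0.04  0.68 -0.08] op 0.222 gf 41
1182.0 t35.9 uyz -15.6 62.8 19.9 F u,y,z [np.float64(-1.1), np.float64(-1.0), np.float64(8.1)] T [-0.55  0.54 -0.33] op 0.223 gf 41
```

```bash
python3 - <<'E'
from h import *
import pickle
bot.grip(.45); st("rel"); bot.movel(knob(1182,110),E0,max_speed=250)
p,o=cam_pose(np.array([536,68,0])+115*xs+40*ys+[0,0,370],np.array([0,0,1.]),-xs)
bot.move_ptp(p,o); C=cam("wrist"); im=imaging.capture("wrist"); pickle.dump(C,open("camD.pkl","wb")); cv2.imwrite("pics/D.png",im)
c=np.array([proj(C,[722,37,48]+53*ys)]).round().astype(int)[0]; print(c)
x0,y0=max(c[0]-60,0),max(c[1]-45,0); print(x0,y0)
z=cv2.resize(im[y0:y0+70,x0:x0+130],None,fx=4,fy=4,interpolation=cv2.INTER_NEAREST)
w=cv2.resize(im[:310],(520,288)); cv2.imwrite("pics/Dm.png",np.vstack([z,w[:, :z.shape[1]]]))
print("seat/hub exp. hubtop",proj(C,SEAT+46*zs)*[520/560,288/310]+[0,280],"knob",proj(C,knob(1182,58))*[520/560,288/310]+[0,280]); st()
E
```

```text
rel t36.2 uyz -14.5 63.4 19.6 F u,y,z [np.float64(0.5), np.float64(-0.3), np.float64(0.2)] T [0.06 0.48 0.02] op 0.449 gf 0
[296 293]
236 248
seat/hub exp. hubtop [194.35198806 234.46357288] knob [305.66285015 198.69709381]
 t38.1 uyz 165.5 37.3 0.7 F u,y,z [np.float64(-0.7), np.float64(0.7), np.float64(0.2)] T [-0.03 -0.28  0.01] op 0.449 gf 0
```

View pics/Dm.png

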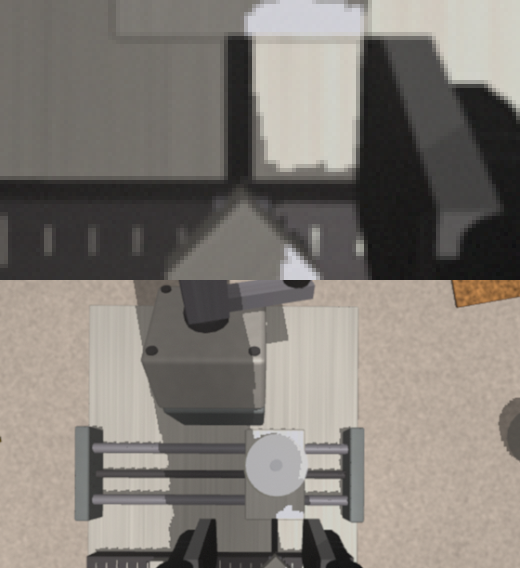

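The pointer's centre is at column 239.5 in the 4x crop and the diamond's tip at 244. That is about 1 mm apart, inside the 4 mm limit. The crank's hub still sits on the collar and the gripper is clear, so I'm handing in.

```bash
python3 - <<'E'
from h import *
bot.dwell(.3); st(); print(bot.sign_off())
E
```

```text
t38.4 uyz 166.1 37.2 1.5 F u,y,z [np.float64(-0.3), np.float64(-1.1), np.float64(1.0)] T [-0.05 -0.23  0.02] op 0.449 gf 0
the job is handed in; nothing more can be done
None
```

The crank is fully home on the shaft and let go, the pointer stands about 1 mm from the diamond clip's tip by the last wrist picture (limit 4 mm), and I handed the job in at 38 s; no verdict came back.

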